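Count lanes along the rack's label rail and push the carton into the third

TASK

Run a fingertip lightly along the top of the kitting rack's label rail, counting lanes from the end at the robot's left, full and empty alike: start over the first lane, keep the finger on the rail all the way, and stop at the third. Then push the loose fittings carton that stands on the bench in front of the rack along the bench top and end-first into that third lane, fully home against the back board. Do not lift the carton, do not touch the rail beyond the third lane, and leave everything else where it is.

Things in the scene. Friction and masses are not known exactly. Their poses are not given: they have to be found in the camera images.
- rack: low plywood kitting rack, screwed down: six lanes side by side, 75 x 435 x 50 mm overall, open at front and bottom, so cartons slide on the bench top itself. Origin: middle of its front edge, at bench height. x points level from the front into the lanes, y along the front to the robot's left, z up; yaw within 0.14 rad. Lane centres from the left: y = +177.5, +106.5, +35.5, -35.5, -106.5, -177.5 mm
- first_lane (a point): middle of the mouth of the first (leftmost) lane, on the bench at the rack's front edge; axes as the rack's. Lanes are 62 mm wide between plywood dividers 9 mm thick and 45 mm high with rounded noses (71 mm from lane to lane), and 66 mm deep from the front edge to the back board. One of lanes 2 and 5 holds a roll of tape, the other a short carton; the rest are empty
- label_rail: grey-painted metal label rail fixed on top of the dividers along the front of the rack, rigid, axes as the rack's: a flat strip 24 mm wide (along x), 435 mm long (along y), 5 mm thick, with a blank white ticket over the middle of each lane. Origin: middle of its top face, which is 50 mm above the bench, 14 mm behind the rack's front edge; its underside is 45 mm above the bench
- carton: the loose fittings carton, plain brown cardboard, paper tape along its top: 76 mm long (x), 46 wide (y), 36 high, about 0.25 kg; origin under its centre. It lies on the bench, its centre 70 to 85 mm in front of the rack's front edge, its length within 0.25 rad of the lanes' direction. Home in a lane, its centre is 28 mm behind the front edge and its near end sticks out 10 mm
- short_carton: bystander, a shorter sealed carton 62 x 52 x 34 mm standing in lane 2 or lane 5; origin under its centre. Leave it
- tape_roll: bystander, a roll of clear tape 54 mm across and 22 mm high lying in the other of lanes 2 and 5; origin under its centre. Leave it
- glue: bystander, a white bottle of wood glue 56 mm across and 150 mm high standing on the bench to one side of the rack; origin under its centre. Leave it
- driver: bystander, a screwdriver 170 mm long lying on the bench to the other side of the rack; its x axis runs along it. Leave it
There are look-alikes about, which are no part of the job. Leave any purple or yellow look-alike of the carton alone.

How it is judged (in metres and radians):
On the way, in this order (a step that is already met when the one before it is completed fails the run):
1. a fingertip touches the label rail over the first lane from the left (contact force between the fingers and label_rail above 0.2 N and y of the grasp point in the frame of rack between 0.1605 and 0.1945 m and distance of carton from where it was at the start of the episode below 0.015 m), for 0.06 s.
2. still on the rail, it passes the divider between the first and second lanes (contact force between the fingers and label_rail above 0.2 N and y of the grasp point in the frame of rack between 0.128 and 0.156 m and distance of carton from where it was at the start of the episode below 0.015 m), for 0.06 s.
3. it touches the rail over the second lane (contact force between the fingers and label_rail above 0.2 N and y of the grasp point in the frame of rack between 0.0895 and 0.1235 m and distance of carton from where it was at the start of the episode below 0.015 m), for 0.06 s.
4. still on the rail, it passes the divider between the second and third lanes (contact force between the fingers and label_rail above 0.2 N and y of the grasp point in the frame of rack between 0.057 and 0.085 m and distance of carton from where it was at the start of the episode below 0.015 m), for 0.06 s.
5. it touches the rail over the third lane, with the carton still where it stood (contact force between the fingers and label_rail above 0.2 N and y of the grasp point in the frame of rack between 0.0185 and 0.0525 m and distance of carton from where it was at the start of the episode below 0.015 m), for 0.06 s.
6. the carton has been pushed home in the third lane (x of carton in the frame of rack above 0.0235 m and y of carton in the frame of rack between 0.0235 and 0.0475 m and angle between the x axis of carton and the x axis of rack, either way round below 0.2 rad and height (world z) of carton below 0.005 m and angle between carton's own z axis and vertical below 0.1 rad), for 0.2 s.
At the end, for the whole second after the job is handed in: the carton lies flat on the bench in the third lane from the left, square to it within 0.2 rad, its far end within 4.5 mm of the back board, at rest; the bystanders are within 15 mm of where they stood (all of step 6 and linear speed of carton below 0.01 m/s and distance of each of short_carton, tape_roll, glue, driver from where it was at the start of the episode below 0.015 m); the robot touches nothing.
It fails at once if the carton is lifted more than 8 mm off the bench or tipped more than 0.35 rad (height (world z) of carton above 0.008 m or angle between carton's own z axis and vertical above 0.35 rad).
It fails at once if the rail is touched beyond the third lane (contact force between the fingers and label_rail above 0.5 N and y of the grasp point in the frame of rack below -0.01 m).
It fails at once if the rail is pressed with more than 50 N (contact force between the fingers and label_rail above 50 N).
It fails at once if a bystander is moved more than 15 mm or the glue bottle is tipped (distance of any of short_carton, tape_roll, glue, driver from where it was at the start of the episode above 0.015 m or angle between glue's own z axis and vertical above 0.3 rad).
It also fails if it takes over 72 s, if anything falls off the work surface, if the arm or the gripper's body presses on something with over 40 N, if the wrist force passes 120 N, or if a joint passes its speed limit or range.

ROBOT

A 7-joint arm with a two-finger parallel gripper is mounted at the origin on the work surface. World frame = base frame: x ahead of the robot, y to its left, z up, the work surface at z = 0. Lengths are in mm, angles in rad, forces in N, time in s.
With the tool pointing down it reaches from about 400 to 750 mm from the base axis. Payload 19.5 kg.
Tool frame: the origin (TCP) lies midway between the tips of the shut fingers; the grasp point (between the pads) lies 19 mm behind it (arm.grip_depth is the distance from the TCP to the grasp point, in mm); z points along the fingers, y is the line along which they close (so a half turn about z gives the same grasp; the last joint's range is limited). The gripper opens to 85 mm and grips with 20 to 120 N. Pads are 22 mm wide; open, the fingers measure 114 mm over their backs; the gripper's body (76 mm by 85 mm) begins 54 mm behind the grasp point. The pads swing forward as they close: fully open they stand 13 mm farther back than shut.
Start: joints at [1.264, 0.707, -0.028, 1.485, 0.022, 0.951, -0.075], TCP at [150.481, -554.933, 231.268] pointing down, gripper open.
Joint ranges: [-2.71, 2.71], [-0.32, 2.16], [-1.57, 1.52], [0, 2.45], [-1.46, 4.6], [0, 2.02], [-2.83, 2.83]. Speed limits (rad/s): [1.89, 1.89, 2.57, 2.57, 3.01, 3.01, 3.01].

INTERFACE

Orientations are given as a rotation vector (axis times angle).
In Python, from station import arm gives the robot as it stands.
- The arm moves only by the tool apply_moves, never from a script. Its argument "moves" is a list of rows, each an object with "xyz": the shift along the tool's x, y, z normalised to -1 to 1, where 1 is 0.4 m, a list of three; "roll": the turn about the tool's z normalised to -1 to 1, where 1 is 90 degrees; "fingers": the finger opening in mm, from 0 to 85.4. In form: [{"xyz": [x, y, z], "roll": roll, "fingers": fingers}, ...]. A call has 1 to 20 rows; each row is the pose to reach, as a shift and turn from the pose commanded when the call began, along the tool's axes at that moment; what a row does not reach only later rows make up. A row lasts 1/10 s, in which the tool goes at most 50 mm and 8.59 degrees, less where a joint would pass 70% of its speed; a pose out of reach is approached as far as the arm can. A call with a number of a shift or a turn outside -1 to 1 is refused whole. A call with a gripper value outside its range is refused whole. The fingers move at their own pace and stop on an object; "force" is the grip in N (left out, the last holds). Time passes only in rows, so rows that repeat a pose let the fingers close. It gives the time, the measured TCP pose, the force, the opening and the grip force at its end, in the units of the state.
- arm.read_state(): the state, without advancing time (a new reading comes with each control period).
- arm.capture(name): name is "scene" or "top" or "wrist"; returns a dict with "img" (480x640x3 uint8, red, green, blue), "depth" (480x640 float32, mm along the optical axis (not along the pixel's ray), 0 where there is no reading), "fov_y" (degrees; the focal length in pixels is half the picture's height over the tangent of half this angle, whatever the lens; pixels are square), "cx", "cy" (the principal point, pixels), "pose" (4x4, takes a point from camera to world coordinates). Camera axes: x right, y up, looking along -z (the intrinsics and any distortion apply to the point x, -y, -z); pixel columns grow to the right and rows downward; lengths in mm; the calibration is good to about 2 mm. The wrist camera is an equidistant fisheye: a pixel r from the principal point sees the ray r / f radians off the axis. A picture is of the moment at which its call begins.
- arm.sign_off(): hands the job in; it is judged then, once.
Trained networks look in a picture, given as the dict that the camera call returned (one of the last four; its "shot" number tells which), for a name from the list of things; names that differ only in an ending like _2 or _b are one class to them, and where a whole thing is asked for, a point or a joint stands for the part that bears it (a point fixed in the world has none). Each returns a list of dicts, best first, with "conf" (0 to 1); they miss things now and then, are a little off and sometimes report something else, mostly with a low value. They report only what shows in the picture. A call takes as long as a camera call. They do not tell look-alikes from the thing itself.
- arm.outline_of(picture, label): "region" (480x640 bool, what is visible of it) and "pixel" ([column, row] in pixels, amid what is visible of it).
The state is a dict: "t": time; "q": joint angles; "dq": joint speeds; "tau": joint torques, N m; "tool_pos": TCP position; "eef_rot": TCP orientation; "ft_force": force on the tool from outside, world axes, zero at the start; "moment": the same for the moment, N m; "gripper_width": finger opening in mm; "gripper_force": force on a finger pad.
Only numpy, scipy, OpenCV 4.12 (cv2) and the standard library are available. Lean on these libraries where they do the work, as an engineer would, in place of code of your own. Each camera call takes 0.05 s, during which the arm holds its last target. There are 200 camera calls.

## Working session

There is one attempt and no reset: what is moved stays moved. The work goes in short steps, Python scripts to look and compute and a tool call to move; the robot and the scene stay as the last step left them, time stands still between calls to the robot, and variables do not carry over. Pictures are saved under pics/ and viewed, at most 10 in all, crops included, and the job is handed in when it is done.

Besides the shell and the picture viewer there is one more tool, called after "Emit:" as a command line: name --argument value ..., lists and objects as JSON in quotes. apply_moves: Moves the arm, as the interface text tells. Its arguments: {"type":"object","properties":{"moves":{"type":"array"},"force":{"type":"number"}},"required":["moves"]}

```bash
mkdir -p pics; cat > h.py <<'E'
import numpy as np, cv2
from station import arm
def pts(p, mask=None):
    H,W=p["depth"].shape; f=H/2/np.tan(np.radians(p["fov_y"])/2)
    v,u=np.nonzero((p["depth"]>0) if mask is None else (mask&(p["depth"]>0)))
    d=p["depth"][v,u]
    X=np.c_[(u-p["cx"])/f*d, -(v-p["cy"])/f*d, -d, np.ones(len(d))]
    return (X@np.array(p["pose"]).T)[:,:3],u,v
def save(p,n): cv2.imwrite(f"pics/{n}.png",p["img"][...,::-1])
E
python3 - <<'E'
from h import *
s=arm.read_state(); print({k:np.round(s[k],3) for k in("t","tool_pos","eef_rot","gripper_width")})
a=arm.capture("top"); b=arm.capture("scene")
cv2.imwrite("pics/a.png",np.vstack([cv2.resize(x["img"][...,::-1],(400,300)) for x in(a,b)])); save(a,"top")
print(a["fov_y"],np.round(a["pose"],3))
for l in["rack","label_rail","carton","short_carton","tape_roll","glue","driver"]:
  for o in arm.outline_of(a,l)[:4]:
    P,u,v=pts(a,o["region"]); 
    print(l,round(o["conf"],2),np.round(o["pixel"]),len(P),np.round(np.median(P,0)) if len(P) else 0, np.median(a["img"][o["region"]],axis=0))
E
```

```text
{'t': np.float64(0.0), 'tool_pos': array([ 150.401, -554.695,  230.847]), 'eef_rot': array([-3.113, -0.415,  0.   ]), 'gripper_width': np.float64(85.503)}
52.871694963633175 [[-2.500000e-02  9.770000e-01 -2.140000e-01  3.334920e+02]
 [-1.000000e+00 -2.300000e-02  1.100000e-02  1.965500e+01]
 [ 6.000000e-03  2.140000e-01  9.770000e-01  1.146869e+03]
 [ 0.000000e+00  0.000000e+00  0.000000e+00  1.000000e+00]]
rack 0.9 [333. 200.] 4220 [667. -31.  45.] [196. 192. 142.]
label_rail 0.93 [337. 208.] 1855 [645. -34.  49.] [198. 200. 191.]
carton 0.84 [424. 274.] 736 [ 487. -236.   34.] [237. 238.  23.]
carton 0.8 [285. 288.] 656 [460.  81.  35.] [178.   98.5 196. ]
short_carton 0.85 [379. 193.] 368 [ 686. -136.   32.] [217. 164.  99.]
short_carton 0.62 [337. 210.] 1892 [645. -32.  49.] [197.  199.5 190. ]
tape_roll 0.55 [293. 204.] 130 [667.  75.  19.] [200. 204. 201.]
tape_roll 0.33 [484. 308.] 466 [ 399. -372.   21.] [217.  31.  17.]
tape_roll 0.27 [331. 199.] 4397 [667. -30.  45.] [194. 190. 142.]
glue 0.66 [146. 301.] 835 [436. 386.  98.] [148.5 118.  102. ]
glue 0.44 [336. 207.] 1922 [646. -32.  49.] [197. 199. 190.]
driver 0.6 [485. 304.] 598 [ 409. -375.   19.] [204.  35.  22.]
```

View pics/top.png

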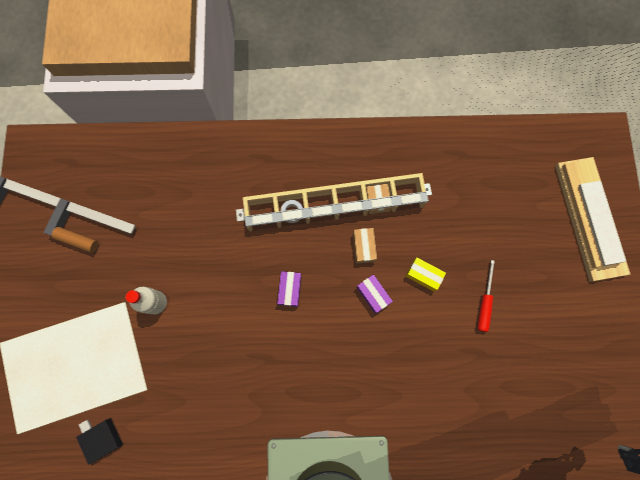

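The carton could be confused with brown (366,245), purple (289,289), purple (375,294), yellow (427,274) and the short carton in lane 5 (379,193). By the description, brown (366,245) is the one. I'll measure it and check it in a crop.

```bash
cat >> h.py <<'E'
def rect(P):
    (c,(w,h),an)=cv2.minAreaRect(P[:,:2].astype(np.float32)); 
    if w<h: w,h,an=h,w,an+90
    return np.round(c,1),round(w,1),round(h,1),round((np.radians(an)+np.pi/2)%np.pi-np.pi/2,3)
E
python3 - <<'E'
from h import *
a=arm.capture("top")
o=arm.outline_of(a,"label_rail")[0]; P,u,v=pts(a,o["region"])
Q=P[(P[:,2]>44)&(P[:,2]<56)]; print("rail",rect(Q),np.median(Q,0))
c=Q[:,:2]-Q[:,:2].mean(0); w=np.linalg.svd(c)[2][0]; print("pca",Q[:,:2].mean(0),np.arctan2(*(w*np.sign(w[1]))),np.ptp(c@w))
P,u,v=pts(a)
for n,(u0,u1,v0,v1) in dict(carton=(345,385,225,266),p1=(270,305,268,312),p2=(352,398,270,318),yel=(404,450,255,295)).items():
  m=(u>u0)&(u<u1)&(v>v0)&(v<v1)&(P[:,2]>27)&(P[:,2]<45); Q=P[m]; print(n,rect(Q),np.median(Q[:,2]))
im=a["img"][160:320,220:460,::-1]; cv2.imwrite("pics/crop.png",cv2.resize(im,None,fx=3.3,fy=3.3,interpolation=cv2.INTER_CUBIC))
E
```

```text
rail (array([646. , -34.3]), 434.2, 26.4, np.float64(-1.454)) [645.72812973 -29.85438369  49.0761904 ]
pca [645.349822   -33.10813379] -0.11878681622710853 434.2121090557106
carton (array([561.4, -99.2]), 77.1, 46.3, np.float64(0.056)) 34.707933363507664
p1 (array([462.1,  81.1]), 76.5, 46.0, np.float64(-0.109)) 34.86119616200108
p2 (array([ 445.6, -116.1]), 76.6, 46.8, np.float64(0.568)) 34.78509252474589
yel (array([ 488.7, -239. ]), 76.5, 47.5, np.float64(1.03)) 34.73631974635077
```

View pics/crop.png

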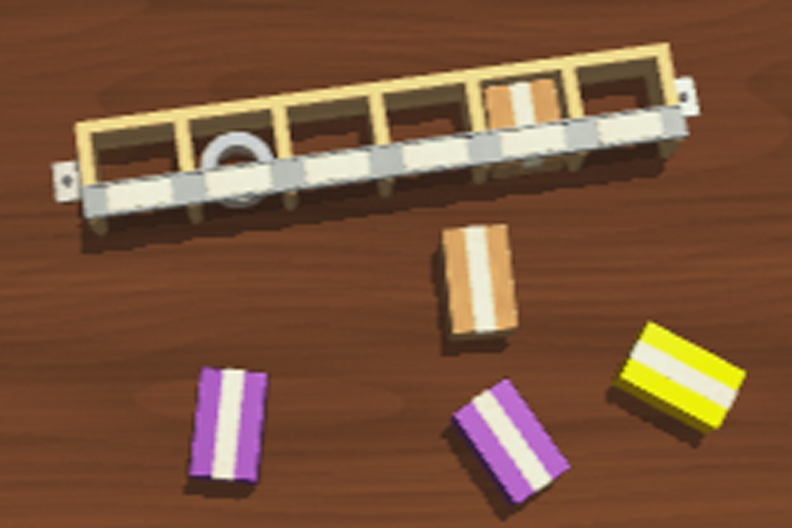

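The crop shows the plain brown carton with tape at full-frame px (366,245), in front of lanes 4 and 5. The tape roll is in lane 2 and the short carton in lane 5. In numbers:
- **Rack:** origin about (632,-36), yaw 0.117.
- **Carton:** about (-78,-55) in the rack frame.

Next I move with the fingers shut.

Emit:
apply_moves --moves '[{"xyz":[0.1,-0.08,0],"roll":0.05,"fingers":0},{"xyz":[0.2,-0.17,0],"roll":0.094,"fingers":0},{"xyz":[0.8,-0.685,0],"roll":0.094,"fingers":0},{"xyz":[0.8,-0.685,0],"roll":0.094,"fingers":0},{"xyz":[0.8,-0.685,0],"roll":0.094,"fingers":0},{"xyz":[0.8,-0.685,0],"roll":0.094,"fingers":0},{"xyz":[0.8,-0.685,0],"roll":0.094,"fingers":0},{"xyz":[0.8,-0.685,0],"roll":0.094,"fingers":0},{"xyz":[0.8,-0.685,0],"roll":0.094,"fingers":0},{"xyz":[0.8,-0.685,0],"roll":0.094,"fingers":0},{"xyz":[0.8,-0.685,0],"roll":0.094,"fingers":0},{"xyz":[0.8,-0.685,0],"roll":0.094,"fingers":0},{"xyz":[0.8,-0.685,0],"roll":0.094,"fingers":0}]' --force 30

```text
t: 1.85
tool_pos: [387.1, -207.7, 231.4]
eef_rot: [3.136, 0.181, -0.0]
ft_force: [0.3, 0.2, 0.6]
gripper_width: 0.1
gripper_force: 0.0
```

```bash
cat >> h.py <<'E'
from scipy.spatial.transform import Rotation as R
yaw=0.117; O=np.array([632.1,-35.9])
ex=np.array([np.cos(yaw),np.sin(yaw)]); ey=np.array([-ex[1],ex[0]])
def rk(p): d=np.asarray(p)[:2]-O; return np.array([d@ex,d@ey])
def st():
    s=arm.read_state(); M=R.from_rotvec(s["eef_rot"]).as_matrix()
    print("t",round(s["t"],2),"tcp",np.round(s["tool_pos"],1),"rack",np.round(rk(s["tool_pos"]),1),"yaw",round(np.arctan2(M[1,0],M[0,0]),3),"z",np.round(M[:,2],3),"F",np.round(s["ft_force"],1),"w",round(s["gripper_width"],1))
    return s,M
def go(x,y,z):  # rack-frame target -> normalised shift
    s,M=st(); w=np.r_[O+x*ex+y*ey,z]; print(np.round(M.T@(w-s["tool_pos"])/400,4))
E
python3 -c "
from h import *
go(14,177.5,100)"
```

```text
t 1.85 tcp [ 387.1 -207.7  231.4] rack [-263.4 -142. ] yaw 0.115 z [-0. -0. -1.] F [0.3 0.2 0.6] w 0.1
[ 0.692  -0.8     0.3283]
```

Emit:
apply_moves --moves '[{"xyz":[0.69,-0.8,0],"roll":0,"fingers":0},{"xyz":[0.69,-0.8,0],"roll":0,"fingers":0},{"xyz":[0.69,-0.8,0],"roll":0,"fingers":0},{"xyz":[0.69,-0.8,0],"roll":0,"fingers":0},{"xyz":[0.69,-0.8,0],"roll":0,"fingers":0},{"xyz":[0.69,-0.8,0],"roll":0,"fingers":0},{"xyz":[0.69,-0.8,0],"roll":0,"fingers":0},{"xyz":[0.69,-0.8,0],"roll":0,"fingers":0},{"xyz":[0.69,-0.8,0],"roll":0,"fingers":0},{"xyz":[0.69,-0.8,0.1],"roll":0,"fingers":0},{"xyz":[0.69,-0.8,0.2],"roll":0,"fingers":0},{"xyz":[0.69,-0.8,0.3],"roll":0,"fingers":0},{"xyz":[0.69,-0.8,0.35],"roll":0,"fingers":0},{"xyz":[0.69,-0.8,0.4],"roll":0,"fingers":0},{"xyz":[0.69,-0.8,0.41],"roll":0,"fingers":0},{"xyz":[0.69,-0.8,0.42],"roll":0,"fingers":0}]'

```text
t: 3.45
tool_pos: [624.6, 142.7, 63.5]
eef_rot: [3.136, 0.183, 0.0]
ft_force: [-0.3, -0.2, 0.6]
gripper_width: -0.1
gripper_force: 0.0
```

```bash
python3 -c "
from h import *
go(14,177.5,50)
p=arm.capture('wrist'); q=arm.capture('top')
cv2.imwrite('pics/w1.png',np.hstack([cv2.resize(p['img'],(480,360)),cv2.resize(q['img'][160:310,220:420],None,fx=2.4,fy=2.4)[:360,:320]])[...,::-1])"
```

```text
t 3.45 tcp [624.6 142.7  63.5] rack [ 13.4 178.3] yaw 0.116 z [ 0.  0. -1.] F [-0.3 -0.2  0.6] w -0.1
[0.0014 0.0019 0.0338]
```

View pics/w1.png

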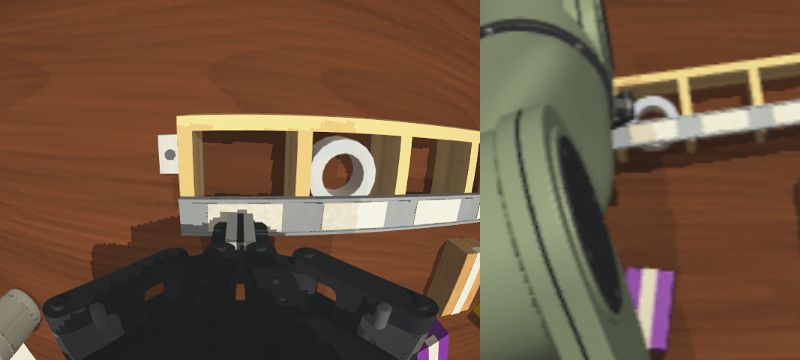

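The wrist view shows the fingertips over the lane 1 ticket at (242,222). Now I descend gently.

Emit:
apply_moves --moves '[{"xyz":[0,0,0.015],"roll":0,"fingers":0},{"xyz":[0,0,0.025],"roll":0,"fingers":0},{"xyz":[0,0,0.03],"roll":0,"fingers":0},{"xyz":[0,0,0.032],"roll":0,"fingers":0},{"xyz":[0,0,0.034],"roll":0,"fingers":0},{"xyz":[0,0,0.035],"roll":0,"fingers":0},{"xyz":[0,0,0.035],"roll":0,"fingers":0}]'

```text
t: 4.25
tool_pos: [624.4, 143.3, 50.1]
eef_rot: [-3.136, -0.184, -0.0]
ft_force: [-5.6, 0.6, 11.1]
gripper_width: 0.2
gripper_force: 5.8
```

Emit:
apply_moves --moves '[{"xyz":[0,0.02,0],"roll":0,"fingers":0},{"xyz":[0,0.04,0],"roll":0,"fingers":0},{"xyz":[0,0.06,0],"roll":0,"fingers":0},{"xyz":[0,0.08,0],"roll":0,"fingers":0},{"xyz":[0,0.1,0],"roll":0,"fingers":0}]'

```text
t: 4.75
tool_pos: [629.5, 104.5, 50.1]
eef_rot: [-3.134, -0.185, -0.002]
ft_force: [-1.0, 5.7, 8.0]
gripper_width: 0.3
gripper_force: 4.0
```

```bash
python3 -c "
from h import *
go(14,36,50)"
```

```text
t 4.75 tcp [629.5 104.5  50.1] rack [ 13.8 139.8] yaw 0.118 z [ 0.001  0.002 -1.   ] F [-1.   5.7  8. ] w 0.3
[ 2.000e-04  2.594e-01 -2.000e-04]
```

Emit:
apply_moves --moves '[{"xyz":[0,0.02,0.0003],"roll":0,"fingers":0},{"xyz":[0,0.04,0.0005],"roll":0,"fingers":0},{"xyz":[0,0.06,0.0005],"roll":0,"fingers":0},{"xyz":[0,0.08,0.0005],"roll":0,"fingers":0},{"xyz":[0,0.1,0.0005],"roll":0,"fingers":0},{"xyz":[0,0.12,0.0005],"roll":0,"fingers":0},{"xyz":[0,0.14,0.0005],"roll":0,"fingers":0}]'

```text
t: 5.45
tool_pos: [636.2, 49.3, 50.1]
eef_rot: [-3.134, -0.185, -0.003]
ft_force: [-1.5, 7.5, 10.9]
gripper_width: 0.1
gripper_force: 5.5
```

```bash
python3 -c "
from h import *
go(14,36,50)"
```

```text
t 5.45 tcp [636.2  49.3  50.1] rack [14.1 84.1] yaw 0.118 z [ 0.002  0.002 -1.   ] F [-1.5  7.5 10.9] w 0.1
[-0.0003  0.1203 -0.    ]
```

Good. I'll slide on to the third lane, hold there, then lift.

Emit:
apply_moves --moves '[{"xyz":[0,0.02,0],"roll":0,"fingers":0},{"xyz":[0,0.04,0],"roll":0,"fingers":0},{"xyz":[0,0.06,0],"roll":0,"fingers":0},{"xyz":[0,0.08,0],"roll":0,"fingers":0},{"xyz":[0,0.1,0],"roll":0,"fingers":0},{"xyz":[0,0.118,0],"roll":0,"fingers":0},{"xyz":[0,0.118,0],"roll":0,"fingers":0},{"xyz":[0,0.118,0],"roll":0,"fingers":0}]'

```text
t: 6.25
tool_pos: [641.9, 0.9, 50.1]
eef_rot: [3.136, 0.183, 0.003]
ft_force: [0.9, -1.0, 10.2]
gripper_width: 0.2
gripper_force: 5.0
```

The rail stroke is done. I lift, open, and go over the carton.

Emit:
apply_moves --moves '[{"xyz":[0,0,-0.1],"roll":0,"fingers":0},{"xyz":[0,0,-0.2],"roll":0,"fingers":85},{"xyz":[-0.115,0.113,-0.2],"roll":0,"fingers":85},{"xyz":[-0.229,0.225,-0.2],"roll":0,"fingers":85},{"xyz":[-0.229,0.225,-0.2],"roll":0,"fingers":85},{"xyz":[-0.229,0.225,-0.1],"roll":0,"fingers":85},{"xyz":[-0.229,0.225,-0.04],"roll":0,"fingers":85},{"xyz":[-0.229,0.225,-0.025],"roll":0,"fingers":85},{"xyz":[-0.229,0.225,-0.025],"roll":0,"fingers":85}]'

```text
t: 7.15
tool_pos: [560.6, -98.9, 59.0]
eef_rot: [-3.136, -0.184, 0.001]
ft_force: [0.5, -0.4, 1.2]
gripper_width: 85.0
gripper_force: 0.0
```

```bash
python3 -c "
from h import *
go(-77.6,-54.6,10)
p=arm.capture('wrist'); save(p,'w2')"
```

```text
t 7.15 tcp [560.6 -98.9  59. ] rack [-78.4 -54.2] yaw 0.117 z [-0.001  0.    -1.   ] F [ 0.5 -0.4  1.2] w 85.0
[0.0021 0.0009 0.1226]
```

View pics/w2.png

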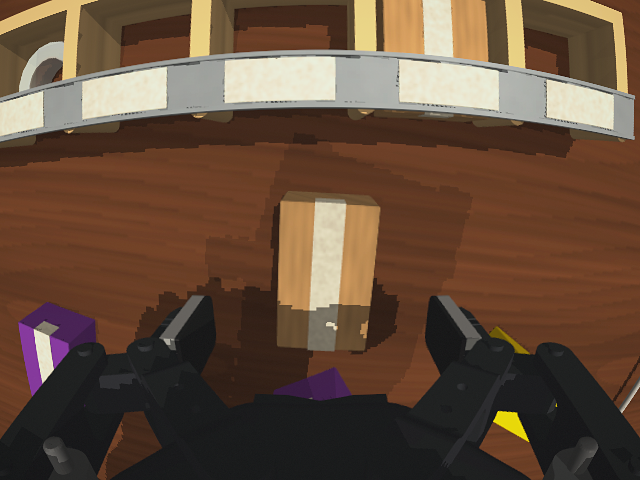

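The wrist view shows the carton at (328,270), centred between the fingers at (200,320) and (440,320). I lower them beside it and close to a loose cage.

Emit:
apply_moves --moves '[{"xyz":[0.002,0,0.06],"roll":0,"fingers":85},{"xyz":[0.002,0,0.11],"roll":0,"fingers":85},{"xyz":[0.002,0,0.122],"roll":0,"fingers":85},{"xyz":[0.002,0,0.122],"roll":0,"fingers":70},{"xyz":[0.002,0,0.122],"roll":0,"fingers":60},{"xyz":[0.002,0,0.122],"roll":0,"fingers":52},{"xyz":[0.002,0,0.122],"roll":0,"fingers":49},{"xyz":[0.002,0,0.122],"roll":0,"fingers":49},{"xyz":[0.002,0,0.122],"roll":0,"fingers":49}]' --force 20

```text
t: 8.1
tool_pos: [561.6, -99.2, 10.6]
eef_rot: [3.136, 0.184, 0.001]
ft_force: [1.4, -2.5, 1.9]
gripper_width: 49.1
gripper_force: 1.1
```

```bash
python3 -c "
from h import *
go(-77.6,34,10)"
```

```text
t 8.1 tcp [561.6 -99.2  10.6] rack [-77.4 -54.6] yaw 0.117 z [ 0.001 -0.    -1.   ] F [ 1.4 -2.5  1.9] w 49.1
[-0.0005 -0.2215  0.0014]
```

Emit:
apply_moves --moves '[{"xyz":[0,-0.01,0],"roll":0,"fingers":49},{"xyz":[0,-0.025,0],"roll":0,"fingers":49},{"xyz":[0,-0.04,0],"roll":0,"fingers":49},{"xyz":[0,-0.055,0],"roll":0,"fingers":49},{"xyz":[0,-0.07,0],"roll":0,"fingers":49},{"xyz":[0,-0.085,0],"roll":0,"fingers":49},{"xyz":[0,-0.1,0],"roll":0,"fingers":49},{"xyz":[0,-0.115,0],"roll":0,"fingers":49},{"xyz":[0,-0.13,0],"roll":0,"fingers":49},{"xyz":[0,-0.145,0],"roll":0,"fingers":49},{"xyz":[0,-0.16,0],"roll":0,"fingers":49},{"xyz":[0,-0.175,0],"roll":0,"fingers":49},{"xyz":[0,-0.19,0],"roll":0,"fingers":49},{"xyz":[0,-0.205,0],"roll":0,"fingers":49},{"xyz":[0,-0.215,0],"roll":0,"fingers":49},{"xyz":[0,-0.224,0],"roll":0,"fingers":49},{"xyz":[0,-0.229,0],"roll":0,"fingers":49},{"xyz":[0,-0.229,0],"roll":0,"fingers":49}]'

```text
t: 9.9
tool_pos: [550.6, -7.5, 10.3]
eef_rot: [-3.136, -0.184, 0.0]
ft_force: [-0.7, -0.1, 0.1]
gripper_width: 49.0
gripper_force: 0.0
```

```bash
python3 -c "
from h import *
st()
p=arm.capture('wrist'); save(p,'w3')"
```

```text
t 9.9 tcp [550.6  -7.5  10.3] rack [-77.6  37.7] yaw 0.117 z [-0.  0. -1.] F [-0.7 -0.1  0.1] w 49.0
```

View pics/w3.png

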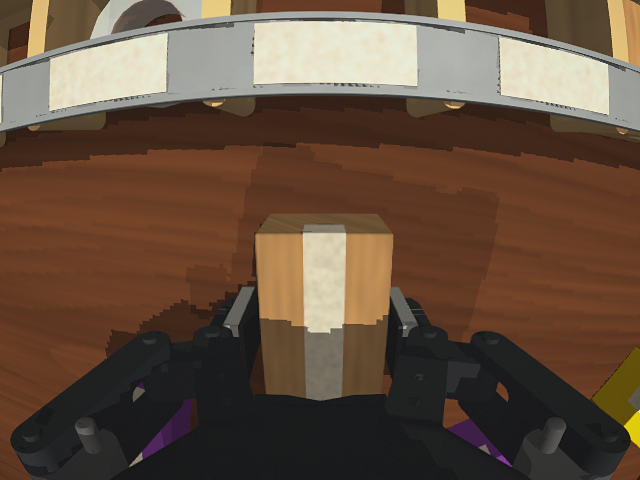

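The carton stands square in front of lane 3, with its tape at (325,300) and the lane 3 ticket at (335,55). I open, go up and over, and drop in behind it.

Emit:
apply_moves --moves '[{"xyz":[0,0,0],"roll":0,"fingers":60},{"xyz":[0,0,0],"roll":0,"fingers":75},{"xyz":[0,0,0],"roll":0,"fingers":75},{"xyz":[0,0,-0.06],"roll":0,"fingers":75},{"xyz":[0,0,-0.15],"roll":0,"fingers":75},{"xyz":[0,0,-0.2],"roll":0,"fingers":75},{"xyz":[-0.08,0.004,-0.2],"roll":0,"fingers":15},{"xyz":[-0.156,0.004,-0.2],"roll":0,"fingers":15},{"xyz":[-0.156,0.004,-0.2],"roll":0,"fingers":15},{"xyz":[-0.156,0.004,-0.2],"roll":0,"fingers":15},{"xyz":[-0.156,0.004,-0.1],"roll":0,"fingers":15},{"xyz":[-0.156,0.004,-0.04],"roll":0,"fingers":15},{"xyz":[-0.156,0.004,0.003],"roll":0,"fingers":15},{"xyz":[-0.156,0.004,0.003],"roll":0,"fingers":15}]'

```text
t: 11.35
tool_pos: [488.7, -16.7, 7.3]
eef_rot: [-3.136, -0.184, 0.003]
ft_force: [-0.0, -0.8, 0.2]
gripper_width: 15.3
gripper_force: 0.0
```

```bash
python3 -c "
from h import *
go(-22,36,12)
p=arm.capture('wrist'); q=arm.capture('top')
cv2.imwrite('pics/w4.png',np.hstack([cv2.resize(p['img'],(480,360)),cv2.resize(q['img'][160:310,270:403],None,fx=2.4,fy=2.4)[:360,:320]])[...,::-1])"
```

```text
t 11.35 tcp [488.7 -16.7   7.3] rack [-140.1   35.8] yaw 0.117 z [-0.002  0.    -1.   ] F [-0.  -0.8  0.2] w 15.3
[ 0.2953 -0.0004 -0.0125]
```

View pics/w4.png

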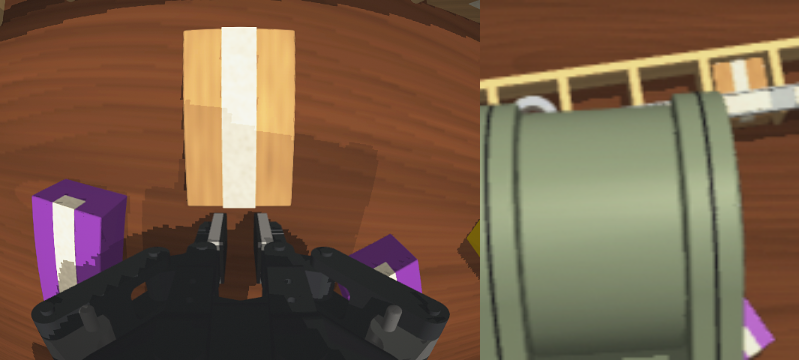

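The fingers sit centred behind the carton end, at (215,240) and (265,240) against its edge at (240,207). Now I push forward.

Emit:
apply_moves --moves '[{"xyz":[0.01,0,-0.012],"roll":0,"fingers":15},{"xyz":[0.025,0,-0.012],"roll":0,"fingers":15},{"xyz":[0.035,0,-0.012],"roll":0,"fingers":15},{"xyz":[0.05,0,-0.012],"roll":0,"fingers":15},{"xyz":[0.065,0,-0.012],"roll":0,"fingers":15},{"xyz":[0.08,0,-0.012],"roll":0,"fingers":15},{"xyz":[0.095,0,-0.012],"roll":0,"fingers":15},{"xyz":[0.11,0,-0.012],"roll":0,"fingers":15},{"xyz":[0.125,0,-0.012],"roll":0,"fingers":15},{"xyz":[0.14,0,-0.012],"roll":0,"fingers":15},{"xyz":[0.15,0,-0.012],"roll":0,"fingers":15},{"xyz":[0.15,0,-0.012],"roll":0,"fingers":15}]'

```text
t: 12.65
tool_pos: [549.1, -9.7, 13.9]
eef_rot: [-3.136, -0.184, -0.001]
ft_force: [0.2, 0.2, -0.7]
gripper_width: 14.8
gripper_force: 0.0
```

```bash
python3 -c "
from h import *
go(-22,36,12)
p=arm.capture('wrist'); save(p,'w5')"
```

```text
t 12.65 tcp [549.1  -9.7  13.9] rack [-79.3  35.7] yaw 0.117 z [ 0.001  0.    -1.   ] F [ 0.2  0.2 -0.7] w 14.8
[ 0.1434 -0.0006  0.0048]
```

View pics/w5.png

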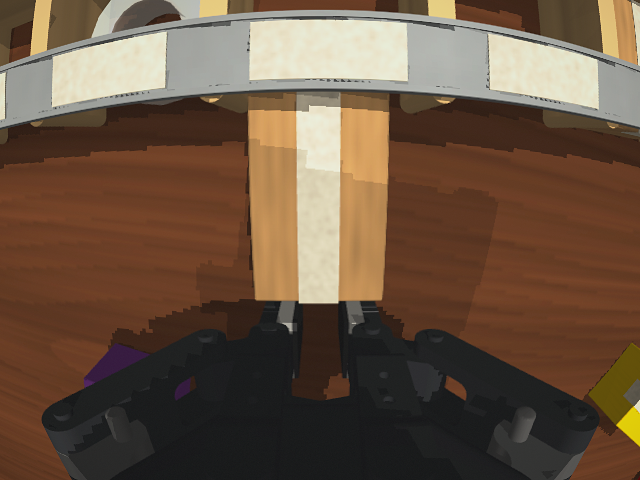

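The carton is straight and entering lane 3: its edges are at columns 250 and 388, between the noses at 212 and 443. I continue the push.

Emit:
apply_moves --moves '[{"xyz":[0.015,0,0],"roll":0,"fingers":15},{"xyz":[0.03,0,0],"roll":0,"fingers":15},{"xyz":[0.045,0,0],"roll":0,"fingers":15},{"xyz":[0.06,0,0],"roll":0,"fingers":15},{"xyz":[0.075,0,0],"roll":0,"fingers":15},{"xyz":[0.09,0,0],"roll":0,"fingers":15},{"xyz":[0.105,0,0],"roll":0,"fingers":15},{"xyz":[0.12,0,0],"roll":0,"fingers":15},{"xyz":[0.13,0,0],"roll":0,"fingers":15},{"xyz":[0.135,0,0],"roll":0,"fingers":15},{"xyz":[0.135,0,0],"roll":0,"fingers":15}]'

```text
t: 13.8
tool_pos: [602.5, -3.4, 13.9]
eef_rot: [-3.136, -0.184, -0.001]
ft_force: [1.4, -0.0, -0.8]
gripper_width: 15.0
gripper_force: 0.0
```

```bash
python3 -c "
from h import *
go(-22,36,12)"
```

```text
t 13.8 tcp [602.5  -3.4  13.9] rack [-25.6  35.7] yaw 0.117 z [ 0.  0. -1.] F [ 1.4 -0.  -0.8] w 15.0
[ 0.0091 -0.0007  0.0047]
```

Now small steps until the force rises at the back board.

Emit:
apply_moves --moves '[{"xyz":[0.003,0,0],"roll":0,"fingers":15},{"xyz":[0.006,0,0],"roll":0,"fingers":15},{"xyz":[0.009,0,0],"roll":0,"fingers":15},{"xyz":[0.011,0,0],"roll":0,"fingers":15},{"xyz":[0.011,0,0],"roll":0,"fingers":15}]'

```text
t: 14.3
tool_pos: [606.7, -2.9, 13.9]
eef_rot: [-3.136, -0.184, -0.0]
ft_force: [-0.8, -0.4, -0.2]
gripper_width: 15.0
gripper_force: 0.1
```

Emit:
apply_moves --moves '[{"xyz":[0.0025,0,0],"roll":0,"fingers":15},{"xyz":[0.005,0,0],"roll":0,"fingers":15},{"xyz":[0.005,0,0],"roll":0,"fingers":15}]'

```text
t: 14.6
tool_pos: [607.8, -2.8, 13.9]
eef_rot: [-3.136, -0.184, 0.003]
ft_force: [-6.9, -0.5, 5.4]
gripper_width: 15.1
gripper_force: 3.4
```

Emit:
apply_moves --moves '[{"xyz":[0.002,0,0],"roll":0,"fingers":15},{"xyz":[0.002,0,0],"roll":0,"fingers":15},{"xyz":[0.002,0,0],"roll":0,"fingers":15}]'

```text
t: 14.9
tool_pos: [607.8, -2.8, 13.8]
eef_rot: [-3.136, -0.184, 0.006]
ft_force: [-12.1, -1.7, 8.2]
gripper_width: 15.1
gripper_force: 6.2
```

Emit:
apply_moves --moves '[{"xyz":[-0.02,0,0],"roll":0,"fingers":15},{"xyz":[-0.08,0,0],"roll":0,"fingers":15},{"xyz":[-0.15,0,0],"roll":0,"fingers":15},{"xyz":[-0.15,0,-0.1],"roll":0,"fingers":15},{"xyz":[-0.15,0,-0.2],"roll":0,"fingers":15},{"xyz":[-0.15,0,-0.3],"roll":0,"fingers":15},{"xyz":[-0.15,0.1,-0.4],"roll":0,"fingers":15},{"xyz":[-0.15,0.2,-0.4],"roll":0,"fingers":15},{"xyz":[-0.15,0.3,-0.4],"roll":0,"fingers":15},{"xyz":[-0.15,0.4,-0.4],"roll":0,"fingers":15},{"xyz":[-0.15,0.5,-0.4],"roll":0,"fingers":15},{"xyz":[-0.15,0.6,-0.4],"roll":0,"fingers":15},{"xyz":[-0.15,0.6,-0.4],"roll":0,"fingers":15}]'

```text
t: 16.2
tool_pos: [576.8, -253.9, 173.6]
eef_rot: [3.134, 0.175, -0.0]
ft_force: [-0.2, 1.5, -0.1]
gripper_width: 15.4
gripper_force: 0.0
```

```bash
python3 -c "
from h import *
st(); a=arm.capture('top')
cv2.imwrite('pics/fin.png',cv2.resize(a['img'][160:320,220:460,::-1],None,fx=3.3,fy=3.3,interpolation=cv2.INTER_CUBIC))
P,u,v=pts(a); r=(P[:,:2]-O)@np.c_[ex,ey]
m=(abs(r[:,1]-35.5)<29)&(r[:,0]>-40)&(r[:,0]<64)&(P[:,2]>28)&(P[:,2]<41); q=r[m]
print(m.sum(),q.min(0),q.max(0)); f=q[q[:,0]>28]; print(len(f),f.min(0),f.max(0))"
```

```text
t 16.2 tcp [ 576.8 -253.9  173.6] rack [ -80.3 -210.1] yaw 0.111 z [-0.    -0.003 -1.   ] F [-0.2  1.5 -0.1] w 15.4
383 [-10.99887069  15.33442397] [63.96326904 61.37628573]
257 [29.68492676 15.39474129] [63.96326904 61.37628573]
```

View pics/fin.png

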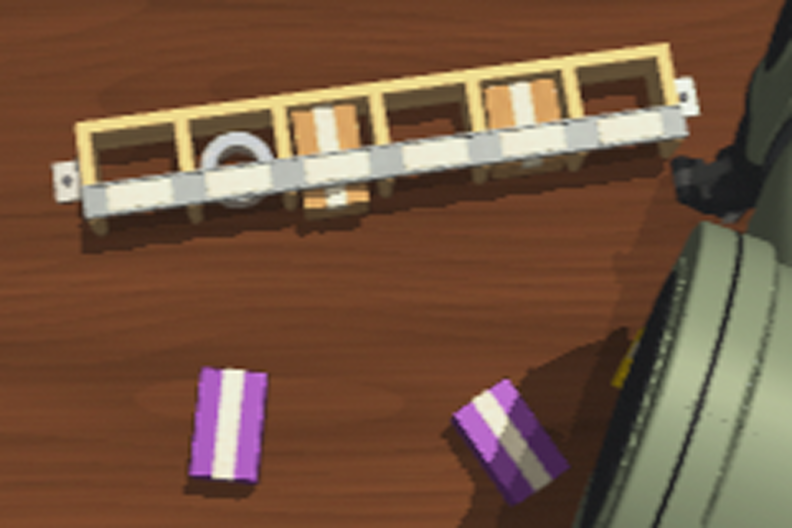

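The carton is home in lane 3 at crop px (330,130), with its near end sticking out about 11 mm and its y about 38 mm. Everything else in view is where it was, and the arm is clear, so I hand in.

```bash
python3 -c "
from h import *
print(arm.sign_off())"
```

```text
the job is handed in; nothing more can be done
None
```

I ran the fingertip along the rail from lane 1 to lane 3, pushed the carton home against the back board of lane 3 and handed the job in; the hand-in returned no verdict.

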